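# Light the vial warmer and hold its sprung hood at the inspection index

## Robot

A 6-joint arm with a two-finger parallel gripper is mounted at the origin on the work surface. World frame = base frame: x ahead of the robot, y to its left, z up, the work surface at z = 0. Lengths are in m, angles in rad, forces in N, time in s.
With the tool pointing down it reaches from about 0.25 to 0.775 m from the base axis. Payload 4 kg.
Tool frame: the origin (TCP) lies at the very end of the fingers, on their centre line; the grasp point (between the pads) lies 19 mm behind it; y points along the fingers, z is the direction in which the jaws open and shut, and the axes are right-handed (so a half turn about y gives the same grasp; the last joint's range is limited). The gripper opens to 94 mm and grips with 3 to 60 N. Pads are 16 mm wide; open, the fingers measure 119 mm over their backs; the gripper's body (75 mm by 177 mm) begins 78 mm behind the grasp point.
Start: joints at [-1.444, 0.087, 1.371, -0, 1.684, -0.103], TCP at [0.125, -0.536, 0.171] pointing down, gripper open.
Joint ranges: [-3.1, 3.1], [-0.76, 2.03], [0.27, 2.55], [-1.08, 4.22], [0.17, 2.65], [-2.57, 2.57]. Speed limits (rad/s): [2.79, 2.79, 3.14, 3.14, 3.14, 3.14].

## Interface

Orientations are given as [roll, pitch, yaw] about the fixed x, y, z axes, in that order (R = Rz(yaw) Ry(pitch) Rx(roll)).
In Python, from plant import sensors, read_camera, ticket gives the robot as it stands.
- The arm moves only by the shell command python3 -m creep 'ROWS'. ROWS is JSON, a list of rows, each a list of 7 numbers: the shift along the tool's x, y, z in m, then the turn, a rotation vector about the tool's x, y, z in degrees, then the closure, from 0 (fully open) to 1 (shut). In form: [[dx, dy, dz, rx, ry, rz, hand], ...]. A call has 1 to 12 rows; each row shifts and turns the commanded pose from where the row before left it, along the tool's axes as they then stand; what a row does not reach is not made up. A row lasts 1/8 s, in which the tool goes at most 62.5 mm and 10.7 degrees, less where a joint would pass 70% of its speed; a pose out of reach is approached as far as the arm can. A call is refused whole if a number of a shift passes 0.0625 or a number of a turn 10.7, either way. A call with a gripper value outside its range is refused whole. The fingers move at their own pace and stop on an object; the grip force is fixed at half the most. Time passes only in rows, so rows that do not move let the fingers close. It gives the time, the measured TCP pose, the force and the opening at its end, in the units of the state.
- sensors.get_obs(): the state, without advancing time (a new reading comes with each control period).
- read_camera(name): name is "side" or "top" or "wrist"; returns a dict with "frame" (420x560x3 uint8, blue, green, red), "depth" (420x560 float32, m along the optical axis (not along the pixel's ray), 0 where there is no reading), "fovy" (degrees; the focal length in pixels is half the picture's height over the tangent of half this angle, whatever the lens; pixels are square), "cx", "cy" (the principal point, pixels), "view" (4x4, takes a point from world to camera coordinates); the wrist camera has in their place "mount" (4x4, takes a point from camera to tool coordinates, whose origin is the TCP and whose axes are the tool frame's). Camera axes: x right, y up, looking along -z (the intrinsics and any distortion apply to the point x, -y, -z); pixel columns grow to the right and rows downward; lengths in m; the calibration is good to about 2 mm. A picture is of the moment at which its call begins: read the wrist's pose just before it.
- ticket.hand_in(): hands the job in, once; it reports no verdict.
The state is a dict: "time_s": time; "joint_pos": joint angles; "qd": joint speeds; "joint_torque": joint torques, N m; "position": TCP position; "tool_rot": TCP orientation; "force": force on the tool from outside, world axes, zero at the start; "moment": the same for the moment, N m; "opening": opening from 0.0 (shut) to 1.0 (fully open).
Only numpy, scipy, OpenCV 4.12 (cv2) and the standard library are available. Lean on these libraries where they do the work, as an engineer would, in place of code of your own. Each camera call takes 0.05 s, during which the arm holds its last target. There are 200 camera calls.

## Task

The sealed vials in the vial warmer are to be looked at without letting the block cool: take the clip-on lamp off the rim of the black cap tray and clip it firmly, upright, onto the top edge of the warmer's steel heat guard with its lens towards the vials, and let go of it. Then raise the sprung hood by its black bar until its yellow pointer lines up with the red index on the scale, without swinging it far past, and finish still holding it there by the bar. Leave the red index and everything else on the bench as they are.

Things in the scene. Friction and masses are not known exactly. Their poses are not given: they have to be found in the camera images.
- lamp: Clip-on battery lamp, 70 g: orange peg-type spring clip, black lamp head and battery barrel. Origin on the clip's hinge axis, midway between its arms. Own z up, from jaws (below) to squeeze handles (above); own x along the hinge, i.e. along the plate edge gripped; handles are squeezed along own y. Starts upright on the tray's own -y rim (4 mm wall), the rim's top 10 mm below the origin.
- lamp_jaws (a point): Point between the two jaws, 10 mm below the lamp's origin: where a plate's top edge lies when the clip is seated, as at the start. Jaws are 22 mm wide (x) and reach 24 mm below this point, parallel on a 4 mm plate. Fully squeezed they are 12 mm apart here and 24 mm apart at the tips.
- lamp_grip (a point): Point between the squeeze handles, 36 mm above the lamp's origin: squeeze here along the lamp's y. The flat handles, 22 mm wide (x), splay in a V up to 53 mm wide at their top, 13 mm above this point; here they are about 44 mm over their outsides when gripping 4 mm, about 21 mm fully squeezed. Squeezing takes 4 N, rising to 8 N; opening the fingers lets the jaws close.
- lamp_lens (a point): Centre of the lamp's pale round lens (26 mm across), at 46, -10, 8 mm in the lamp's frame; it shines along the lamp's own -y. The head (32 mm across, 20 mm deep) ends 62 mm along +x, the battery barrel (16 mm thick) 58 mm along -x; both clear a seated plate edge by 2 mm.
- clip_jaw (a joint): Opening angle of the spring clip, rad: 0 when gripping a 4 mm plate, 0.6 fully squeezed.
- tray: Black plastic cap tray, 160 mm (own x) by 110 mm (own y), 45 mm high, walls 4 mm, open on top, held fast to the bench. Origin at the centre of its underside. The lamp starts on its own -y wall, its axes parallel to the tray's.
- warmer: Grey dry-block vial warmer, fixed to the bench. Origin at the centre of its underside; own -x is its front, +y its left side. Housing 250 mm deep (x), 200 mm wide (y), 88 mm high with a low control front (55 mm high, for x below -60 mm).
- guard_edge (a point): Middle of the top edge of the heat guard, the upright steel plate 4 mm thick on the warmer's left side. The edge is straight and level, 150 mm long along the warmer's x (75 mm each way from this point) and 125 mm above the bench. The warmer's vials lie on its -y side, the outside is +y. This point's axes are those of warmer.
- hood (a joint): Angle of the sprung hood, rad: 0 shut, growing as it opens, stop at 1.3. The spring and the weight always pull it shut: about 4 N upwards at the bar starts it, about 5 to 6 N holds it at the index.
- hood_hinge (a point): Point on the hood's hinge axis, mid-width, 95 mm above the bench at the back of the hood; the axis runs along the warmer's y. Fixed.
- hood_bar (a point): Middle of the hood's round black bar handle: 12 mm thick, along the warmer's y, 98 mm clear between its end brackets, centre 38 mm in front of the hood's front wall, whose top is 25 mm above it. Hood shut: 188 mm in front of the hinge axis, 20 mm above it, 115 mm above the bench, 60 mm above the control front. It moves on a 189 mm circle about the hinge, up and back.
- hood_pointer (a point): Tip of the hood's yellow pointer, 94 mm from the hinge axis, at the right-hand side of the hood. Turns with the hood; with the hood shut its axes are those of warmer.
- index (a joint): Angle of the red index set on the quadrant scale, rad, on the same scale as hood: the yellow pointer lines up when hood equals it. Between 0.45 and 0.85. Held by friction; not to be moved.
- index_tip (a point): Point on the red index that the yellow pointer's tip meets when lined up, 94 mm from the hinge axis, on the warmer's right-hand side. Turns with the index.
- vial1: Clear glass serum vial, 29 mm across, 58 mm high, standing; origin at the centre of its base. To be left alone.
- vial2: As vial1.
- vial3: As vial1.
- cap1: Grey aluminium crimp cap, 21 mm across, 7.5 mm high, on the bench; origin at the centre of its underside. To be left alone.
- cap2: As cap1.
- decapper: Hand decapping pliers, blue handles and steel head, 165 mm long along own x, lying on the bench; origin at the underside near the middle. To be left alone.
- tip_box: Blue box with clear cover, 122 by 87 by 78 mm; origin at the centre of its underside. To be left alone.
Not all that is in view belongs to the job. What is shaped like the lamp but green is not meant.

How it is judged:
By the outcome, as a careful person would: the job done as asked, in the order asked, and still so for the second after the job is handed in, while the arm keeps its last pose, push and grip.
It also fails if it takes over 54 s, if anything falls off the work surface, if the arm or the gripper's body presses on something with over 40 N, if the wrist force passes 120 N, or if a joint passes its speed limit or range.

## Working session

There is one attempt and no reset: what is moved stays moved. The work goes in short steps, Python scripts to look and compute and a shell command to move; the robot and the scene stay as the last step left them, time stands still between calls to the robot, and variables do not carry over. Pictures are saved under pics/ and viewed, about 8 in all and at most 12, crops included, and the job is handed in when it is done.

```bash
ls; mkdir -p pics; cat > h.py <<'E'
import numpy as np, cv2
from plant import sensors, read_camera, ticket
from scipy.spatial.transform import Rotation as R
def tool():
    o=sensors.get_obs(); T=np.eye(4); T[:3,:3]=R.from_euler('xyz',o['tool_rot']).as_matrix(); T[:3,3]=o['position']; return T,o
def cam(n):
    T,o=tool(); c=read_camera(n)
    c['c2w']=T@np.array(c['mount']) if 'mount' in c else np.linalg.inv(np.array(c['view']))
    c['f']=210/np.tan(np.radians(c['fovy'])/2); return c
def ray(c,u,v):
    d=np.array([(u-c['cx'])/c['f'],-(v-c['cy'])/c['f'],-1]); return c['c2w'][:3,3],c['c2w'][:3,:3]@d
def plane(c,u,v,z):
    o,d=ray(c,u,v); return o+d*(z-o[2])/d[2]
def dep(c,u,v):
    o,d=ray(c,u,v); return o+d*c['depth'][int(round(v)),int(round(u))]
def proj(c,p):
    q=np.linalg.inv(c['c2w'])@np.r_[p,1]; return np.array([c['cx']+c['f']*q[0]/-q[2], c['cy']-c['f']*q[1]/-q[2]])
E
python3 - <<'E'
from h import *
for n in('top','side','wrist'):
    c=cam(n); cv2.imwrite(f'pics/{n}0.png',c['frame']); np.savez(f'{n}0.npz',**c); print(n,c.keys(),c['fovy'],c['cx'],c['cy'],c['c2w'].round(3).tolist())
o=tool()[1]; print(o)
E
```

```text
pics
top dict_keys(['frame', 'depth', 'fovy', 'cx', 'cy', 'view', 'c2w', 'f']) 54.44792707730209 282.9746777223642 205.36347133761453 [[0.009, 0.98, -0.199, 0.272], [-1.0, 0.009, -0.003, -0.012], [-0.001, 0.199, 0.98, 1.169], [0.0, 0.0, 0.0, 1.0]]
side dict_keys(['frame', 'depth', 'fovy', 'cx', 'cy', 'view', 'c2w', 'f']) 55.61788647037 279.67085353149116 209.3835043353824 [[-0.999, 0.017, -0.044, 0.441], [-0.047, -0.464, 0.885, 0.875], [-0.005, 0.886, 0.464, 0.577], [0.0, 0.0, 0.0, 1.0]]
wrist dict_keys(['frame', 'depth', 'fovy', 'cx', 'cy', 'mount', 'c2w', 'f']) 66.80300014029228 280.310137764759 209.68961182153245 [[0.228, 0.934, 0.275, 0.205], [-0.974, 0.219, 0.063, -0.517], [-0.002, -0.282, 0.96, 0.384], [0.0, 0.0, 0.0, 1.0]]
{'time_s': 0.15, 'joint_pos': array([-1.44410036e+00,  8.77844643e-02,  1.37188064e+00, -2.93076962e-05,
        1.68360455e+00, -1.03116069e-01]), 'qd': array([-0.00025133, -0.00339899, -0.0061851 ,  0.00135475,  0.00139057,
       -0.00054507]), 'joint_torque': array([ 5.00701062e-04, -3.40642011e+01, -3.02793574e+01,  7.18267425e-02,
        3.05135467e-02, -1.20253312e-04]), 'position': array([ 0.12520257, -0.53507214,  0.17018695]), 'tool_rot': array([-1.57246742e+00,  1.43647383e-04, -2.91178402e+00]), 'force': array([ 0.75334221, -0.51728783, -1.13037001]), 'moment': array([-0.00344842, -0.01709419, -0.00489712]), 'opening': 0.9978924704378336}
```

View pics/top0.png

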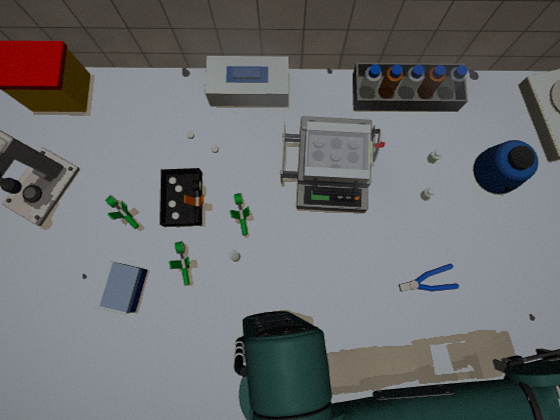

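View pics/side0.png

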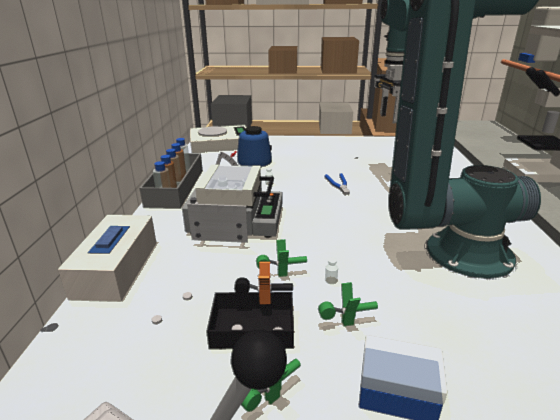

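Candidates for the lamp (top view): the orange clip at (190,200) on the tray rim, and green look-alikes at (123,211), (240,214) and (180,263). I choose the orange one. In the side view its handles are at (265,283) with the head at (243,285), i.e. head towards world +x. The warmer is at (333,165), with its guard on the image left at about (290,150).

```bash
python3 - <<'E'
from h import *
class C(dict): pass
def ld(n): return {k:v for k,v in np.load(f'{n}0.npz').items()}
t=ld('top'); s=ld('side')
def cloud(c):
    v,u=np.mgrid[0:420,0:560]; d=c['depth']
    P=np.stack([(u-c['cx'])/c['f']*d,-(v-c['cy'])/c['f']*d,-d],-1)
    return P@c['c2w'][:3,:3].T+c['c2w'][:3,3]
for n,c in(('top',t),('side',s)):
    X=cloud(c); hsv=cv2.cvtColor(c['frame'],cv2.COLOR_BGR2HSV)
    m=cv2.inRange(hsv,(5,150,80),(16,255,255))>0
    ok=(c['depth']>0)&m&(abs(X[...,1]-.22)<.12)
    vv,uu=np.nonzero(ok); P=X[ok]
    print(n,'orange',ok.sum(),uu.mean(),vv.mean(),P.min(0).round(3),P.max(0).round(3),np.median(P,0).round(3))
    w=(X[...,2]>.03)&(X[...,2]<.2)&(X[...,0]>.3)&(X[...,0]<.75)&(X[...,1]>-.3)&(X[...,1]<.12)
    # guard top: z .115-.135 leftmost
    g=w&(abs(X[...,2]-.125)<.006)&(X[...,1]>-.05); 
    print(n,'guardlike',g.sum(),X[g].min(0).round(3) if g.any() else '',X[g].max(0).round(3) if g.any() else '')
    r=(cv2.inRange(hsv,(0,160,90),(4,255,255))|cv2.inRange(hsv,(174,160,90),(180,255,255))>0)&(X[...,1]<0)&(X[...,1]>-.3)
    vv,uu=np.nonzero(r); print('red',r.sum(),uu.mean(),vv.mean(),np.median(X[r],0).round(3) if r.any() else '')
X=cloud(t); g=t['frame'].max(2)
m=((g<60)&(X[...,1]>.1)&(X[...,1]<.32)&(X[...,0]>.35)&(X[...,0]<.6)&(X[...,2]>.035)&(X[...,2]<.055)).astype(np.uint8)
vv,uu=np.nonzero(m); print('tray rect xy',cv2.minAreaRect(X[m>0][:,:2].astype(np.float32)))
# warmer front panel top z~.055
m=(abs(X[...,2]-.055)<.006)&(X[...,0]>.3)&(X[...,0]<.75)&(X[...,1]>-.3)&(X[...,1]<.1)
print('front rect',cv2.minAreaRect(X[m][:,:2].astype(np.float32)))
m=(X[...,2]>.08)&(X[...,0]>.35)&(X[...,0]<.72)&(X[...,1]>-.3)&(X[...,1]<.05)
print('high rect',cv2.minAreaRect(X[m][:,:2].astype(np.float32)))
cv2.imwrite('pics/c1.png',cv2.resize(t['frame'][95:240,150:400],None,fx=3.2,fy=3.2,interpolation=cv2.INTER_CUBIC))
E
```

```text
top orange 115 192.7478260869565 199.6 [0.494 0.205 0.001] [0.541 0.256 0.108] [0.504 0.242 0.09 ]
top guardlike 81 [ 0.568 -0.01   0.12 ] [ 0.716 -0.     0.131]
red 29 260.3448275862069 117.96551724137932 [ 0.63  -0.251  0.179]
side orange 377 264.17771883289123 282.80901856763927 [0.494 0.205 0.02 ] [0.517 0.258 0.106] [0.505 0.237 0.076]
side guardlike 164 [ 0.57  -0.013  0.119] [0.72  0.001 0.126]
red 6 233.16666666666666 153.83333333333334 [ 0.635 -0.244  0.173]
tray rect xy ((0.5086506009101868, 0.24613967537879944), (0.22842438519001007, 0.21555334329605103), 35.108154296875)
front rect ((0.5552746653556824, -0.07908700406551361), (0.3505101799964905, 0.2778223156929016), 87.89984893798828)
high rect ((0.6154258251190186, -0.13332845270633698), (0.26639342308044434, 0.20796512067317963), 89.83329772949219)
```

View pics/c1.png

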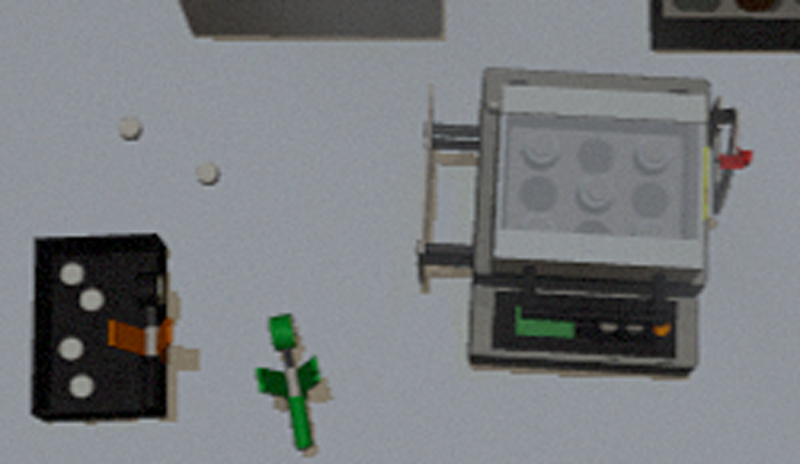

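The crop shows the orange clip on the tray's right (-y) rim at (150,335), and the guard as a thin plate from (431,85) to (421,290), left of the housing. I move above the lamp for a close look.

```bash
python3 -m creep '[[0,-0.05,0,0,6.6,0,0],[0,-0.05,0,0,6.6,0,0],[0,-0.05,0,0,0,0,0],[-0.027,0,-0.055,0,0,0,0],[-0.027,0,-0.055,0,0,0,0],[-0.027,0,-0.055,0,0,0,0],[-0.027,0,-0.055,0,0,0,0],[-0.027,0,-0.055,0,0,0,0],[-0.027,0,-0.055,0,0,0,0],[-0.027,0,-0.055,0,0,0,0],[-0.027,0,-0.055,0,0,0,0]]' && python3 -m creep '[[-0.027,0,-0.055,0,0,0,0],[-0.027,0,-0.055,0,0,0,0],[-0.027,0,-0.055,0,0,0,0],[-0.027,0,-0.055,0,0,0,0],[-0.027,0,-0.055,0,0,0,0],[0,0,0,0,0,0,0],[0,0,0,0,0,0,0]]'
python3 - <<'E'
from h import *
c=cam('wrist'); cv2.imwrite('pics/w1.png',c['frame']); np.savez('w1.npz',**c)
t=cam('top');np.savez('t1.npz',**t)
E
```

```text
time_s: 1.52
position: [0.3418, -0.0938, 0.3209]
tool_rot: [-1.57, 0.001, 3.14]
force: [0.4, -1.0, -0.6]
opening: 0.997
time_s: 2.4
position: [0.4764, 0.1789, 0.3207]
tool_rot: [-1.57, -0.001, 3.141]
force: [0.5, -0.4, 0.4]
opening: 1.001
```

View pics/w1.png

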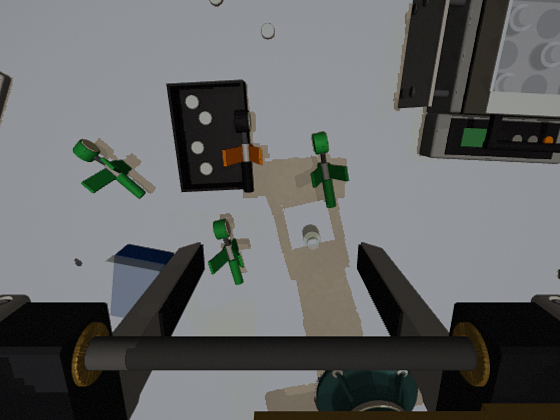

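The wrist view shows the orange lamp on the tray's rim with handles at (243,156), head at (242,122) and barrel at (247,178). The guard's edge is at the upper right, around (435,50).

```bash
cat >> h.py <<'E'
def cloud(c):
    v,u=np.mgrid[0:420,0:560]; d=c['depth']
    P=np.stack([(u-c['cx'])/c['f']*d,-(v-c['cy'])/c['f']*d,-d],-1)
    return P@c['c2w'][:3,:3].T+c['c2w'][:3,3]
def ld(n): return {k:v for k,v in np.load(f'{n}.npz').items()}
E
python3 - <<'E'
from h import *
c=ld('w1'); 
for n in('w1','top0','side0'):
    c=ld(n); X=cloud(c); g=c['frame'].max(2); hsv=cv2.cvtColor(c['frame'],cv2.COLOR_BGR2HSV)
    box=(X[...,1]>.12)&(X[...,1]<.34)&(X[...,0]>.38)&(X[...,0]<.62)
    m=box&(g<70)&(abs(X[...,2]-.045)<.006)
    P=X[m]
    # outer -y wall: lowest y per x slab ; wall cloud near
    q=P[(P[:,1]<np.percentile(P[:,1],40))]
    print(n,'tray',m.sum(),cv2.minAreaRect(P[:,:2].astype(np.float32)))
    for x in np.arange(.43,.59,.02):
        k=P[abs(P[:,0]-x)<.01]
        if len(k)>3: print('  x%.2f ymin %.4f ymax %.4f'%(x,np.percentile(k[:,1],3),np.percentile(k[:,1],97)))
    m=box&(cv2.inRange(hsv,(4,140,60),(17,255,255))>0)&(X[...,2]>.06); P=X[m]
    for z in np.arange(.065,.111,.01):
        k=P[abs(P[:,2]-z)<.005]
        if len(k)>2: print('  orange z%.3f n%d x %.4f..%.4f y %.4f..%.4f'%(z,len(k),*np.percentile(k[:,0],(3,97)),*np.percentile(k[:,1],(3,97))))
    m=(abs(X[...,2]-.124)<.004)&(X[...,0]>.56)&(X[...,0]<.73)&(X[...,1]>-.025)&(X[...,1]<.02); P=X[m]
    if len(P)>10:
        f=np.polyfit(P[:,0]-.645,P[:,1],1); print('  guard n%d y=%.4f slope %.4f x %.4f..%.4f res %.4f zmax %.4f'%(len(P),f[1],f[0],P[:,0].min(),P[:,0].max(),np.std(P[:,1]-np.polyval(f,P[:,0]-.645)),P[:,2].max()))
E
```

```text
w1 tray 954 ((0.4957219660282135, 0.22781753540039062), (0.22574111819267273, 0.2183806151151657), 2.522597312927246)
  x0.45 ymin 0.2400 ymax 0.3332
  x0.47 ymin 0.3312 ymax 0.3357
  x0.49 ymin 0.3321 ymax 0.3364
  x0.51 ymin 0.1242 ymax 0.3376
  x0.53 ymin 0.1236 ymax 0.3380
  x0.55 ymin 0.3349 ymax 0.3396
  x0.57 ymin 0.2311 ymax 0.3395
  orange z0.065 n71 x 0.4965..0.5168 y 0.2221..0.2379
  orange z0.075 n89 x 0.4966..0.5163 y 0.2183..0.2417
  orange z0.085 n97 x 0.4961..0.5163 y 0.2135..0.2455
  orange z0.095 n109 x 0.4961..0.5159 y 0.2099..0.2497
  orange z0.105 n152 x 0.4955..0.5170 y 0.2031..0.2556
  guard n567 y=-0.0068 slope -0.0467 x 0.5714..0.6846 res 0.0014 zmax 0.1276
top0 tray 233 ((0.5089048743247986, 0.2660733461380005), (0.22687628865242004, 0.18699398636817932), 48.47692108154297)
  x0.45 ymin 0.2336 ymax 0.3333
  x0.47 ymin 0.3337 ymax 0.3359
  x0.49 ymin 0.2216 ymax 0.3368
  x0.51 ymin 0.1202 ymax 0.3375
  x0.53 ymin 0.2309 ymax 0.3377
  x0.55 ymin 0.2490 ymax 0.3389
  x0.57 ymin 0.2334 ymax 0.3392
  orange z0.065 n15 x 0.4942..0.5139 y 0.2284..0.2399
  orange z0
[... 242 characters left out ...]
 0.5685..0.7150 res 0.0012 zmax 0.1280
side0 tray 474 ((0.5282754302024841, 0.23160067200660706), (0.15717612206935883, 0.21758916974067688), 2.7623374462127686)
  x0.45 ymin 0.2267 ymax 0.3360
  x0.47 ymin 0.1604 ymax 0.3369
  x0.49 ymin 0.2286 ymax 0.3380
  x0.53 ymin 0.2317 ymax 0.3395
  x0.55 ymin 0.2326 ymax 0.3398
  x0.57 ymin 0.2322 ymax 0.3397
  orange z0.065 n30 x 0.4948..0.5130 y 0.2383..0.2431
  orange z0.075 n31 x 0.4944..0.5125 y 0.2159..0.2469
  orange z0.085 n70 x 0.4962..0.5146 y 0.2132..0.2506
  orange z0.095 n73 x 0.4957..0.5150 y 0.2085..0.2532
  orange z0.105 n65 x 0.4951..0.5167 y 0.2064..0.2579
  guard n143 y=-0.0059 slope -0.0470 x 0.5704..0.7198 res 0.0021 zmax 0.1263
```

```bash
python3 -m creep '[[-0.030,0,-0.0505,0,0,0,0],[0,0.03,0,0,-3.1,0,0],[0,0.05,0,0,0,0,0],[0,0.05,0,0,0,0,0],[0,0.05,0,0,0,0,0],[0,0.04,0,0,0,0,0],[0,0.029,0,0,0,0,0],[0,0,0,0,0,0,0],[0,0,0,0,0,0,0]]'
python3 - <<'E'
from h import *
c=cam('wrist'); cv2.imwrite('pics/w2.png',c['frame'])
X=cloud(c);hsv=cv2.cvtColor(c['frame'],cv2.COLOR_BGR2HSV)
m=(cv2.inRange(hsv,(4,140,60),(17,255,255))>0)&(X[...,2]>.06)&(X[...,0]>.45); P=X[m]
for z in np.arange(.085,.111,.01):
    k=P[abs(P[:,2]-z)<.005]
    if len(k)>2: print(z,len(k),np.percentile(k[:,:2],(3,97),axis=0).round(4).tolist())
E
```

```text
time_s: 3.62
position: [0.5079, 0.2292, 0.0743]
tool_rot: [-1.572, 0.003, -3.09]
force: [0.6, -0.4, 0.1]
opening: 1.0
0.085 453 [[0.4965, 0.2135], [0.5177, 0.2468]]
0.095 530 [[0.4966, 0.2093], [0.518, 0.2507]]
0.105 675 [[0.4959, 0.2042], [0.5175, 0.2556]]
```

View pics/w2.png

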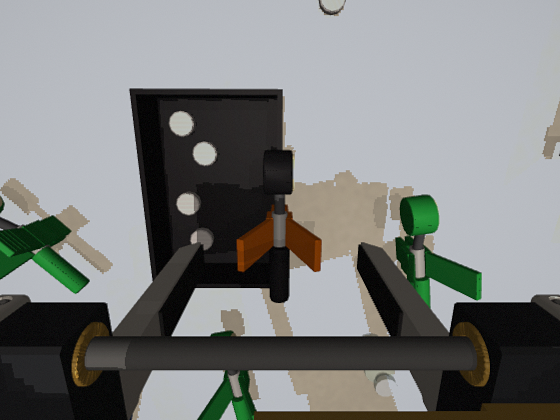

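The wrist view shows the lamp's handles (240–320, 245) centred between the open fingers and square to them. Closing now.

```bash
python3 -m creep '[[0,0,0,0,0,0,1],[0,0,0,0,0,0,1],[0,0,0,0,0,0,1],[0,0,0,0,0,0,1],[0,0,0,0,0,0,1],[0,0,0,0,0,0,1]]'; python3 -m creep '[[0,0,0,0,0,0,1],[0,0,0,0,0,0,1]]'
```

```text
time_s: 4.42
position: [0.5067, 0.2297, 0.0719]
tool_rot: [-1.571, -0.0, -3.088]
force: [-0.9, 1.2, -0.9]
opening: 0.398
time_s: 4.68
position: [0.5067, 0.2297, 0.072]
tool_rot: [-1.571, -0.0, -3.088]
force: [0.6, -0.1, -0.3]
opening: 0.188
```

```bash
python3 -m creep '[[0,0,0,0,0,0,1],[0,0,0,0,0,0,1]]'; python3 - <<'E'
from h import *
c=cam('wrist'); cv2.imwrite('pics/w3.png',c['frame'][80:400,60:500])
E
```

```text
time_s: 4.92
position: [0.5067, 0.2297, 0.072]
tool_rot: [-1.571, -0.0, -3.088]
force: [-0.4, -0.1, 0.4]
opening: 0.007
```

View pics/w3.png

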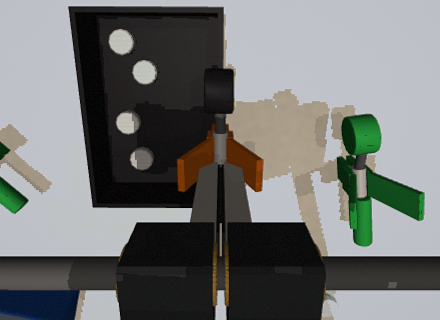

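The crop shows the closed fingers at (220,200) and the handles still splayed at (180,175) and (262,175). The fingers missed the handles, so I locate the fingertips by depth.

```bash
python3 - <<'E'
from h import *
c=cam('wrist'); X=cloud(c); T,o=tool(); print(o['position'],o['opening'])
print('proj tcp',proj(c,o['position']),'grasp',proj(c,o['position']+[0,0,.019]), 'lampgrip', proj(c,[.507,.2297,.091]))
for v in range(210,345,8):
    print(v,[(u,X[v,u].round(3).tolist(),c['frame'][v,u].tolist()) for u in (240,272,290)])
E
```

```text
[0.50673048 0.22970049 0.07203649] 0.004523220663882099
proj tcp [279.986516   235.71624555] grasp [279.96606477 246.08587509] lampgrip [279.98856115 245.68603906]
210 [(240, [0.504, 0.266, 0.005], [22, 23, 24]), (272, [0.517, 0.237, 0.043], [5, 34, 72]), (290, [0.505, 0.22, -0.0], [114, 135, 151])]
218 [(240, [0.496, 0.266, 0.004], [20, 20, 21]), (272, [0.517, 0.236, 0.063], [7, 43, 89]), (290, [0.517, 0.223, 0.061], [6, 35, 76])]
226 [(240, [0.489, 0.266, 0.005], [18, 19, 19]), (272, [0.512, 0.236, 0.066], [0, 41, 95]), (290, [0.513, 0.223, 0.069], [0, 37, 86])]
234 [(240, [0.48, 0.266, 0.004], [16, 12, 14]), (272, [0.505, 0.236, 0.065], [0, 36, 85]), (290, [0.507, 0.222, 0.068], [5, 39, 86])]
242 [(240, [0.513, 0.255, 0.103], [4, 61, 133]), (272, [0.499, 0.235, 0.067], [2, 36, 87]), (290, [0.501, 0.222, 0.069], [0, 35, 84])]
250 [(240, [0.508, 0.254, 0.104], [4, 54, 121]), (272, [0.516, 0.235, 0.119], [60, 64, 68]), (290, [0.517, 0.225, 0.12], [60, 65, 69])]
258 [(240, [0.503, 0.254, 0.105], [7, 55, 122]), (272, [0.516, 0.234, 0.129], [59, 62, 65]), (290, [0.517, 0.225, 0.13], [60
[... 657 characters left out ...]
516, 0.226, 0.169], [59, 62, 66])]
306 [(240, [0.539, 0.242, 0.211], [15, 14, 13]), (272, [0.54, 0.234, 0.211], [16, 12, 12]), (290, [0.54, 0.229, 0.211], [12, 11, 11])]
314 [(240, [0.54, 0.242, 0.215], [12, 13, 11]), (272, [0.54, 0.233, 0.214], [16, 15, 15]), (290, [0.54, 0.229, 0.214], [13, 13, 14])]
322 [(240, [0.539, 0.241, 0.217], [15, 14, 13]), (272, [0.54, 0.233, 0.218], [12, 9, 10]), (290, [0.54, 0.229, 0.218], [13, 8, 12])]
330 [(240, [0.54, 0.241, 0.222], [10, 14, 12]), (272, [0.54, 0.233, 0.221], [10, 7, 5]), (290, [0.54, 0.229, 0.222], [13, 13, 14])]
338 [(240, [0.539, 0.241, 0.224], [11, 9, 11]), (272, [0.539, 0.233, 0.223], [9, 9, 13]), (290, [0.54, 0.229, 0.224], [10, 9, 10])]
```

The fingers visibly end at z≈0.116 although the reported TCP is 0.072, so the real fingertips sit about 43 mm behind the reported TCP. I refine that number, and will open again before lowering.

```bash
python3 - <<'E'
from h import *
c=cam('wrist'); X=cloud(c)
for v in range(241,252): print(v,[X[v,u].round(4).tolist() for u in (272,288)])
v=310; print('body lower edge', [X[vv,200].round(3).tolist() for vv in range(286,330,4)])
E
python3 -m creep '[[0,0,0,0,0,0,0],[0,0,0,0,0,0,0],[0,0,0,0,0,0,0],[0,0,0,0,0,0,0],[0,0,0,0,0,0,0],[0,0,0,0,0,0,0],[0,0,0,0,0,0,0]]'
python3 - <<'E'
from h import *
c=cam('wrist'); X=cloud(c); f=(X[...,2]>.1)&(X[...,2]<.14)&(c['frame'].max(2)<90)&(abs(X[...,0]-.507)<.02)&(abs(X[...,1]-.23)>.035)
P=X[f]
for s in(1,-1):
    k=P[s*(P[:,1]-.23)>0]; print(s,len(k),np.percentile(k,(1,99),axis=0).round(4).tolist())
E
```

```text
241 [[0.4992, 0.2353, 0.0642], [0.5001, 0.2234, 0.0649]]
242 [[0.4988, 0.2352, 0.0651], [0.4994, 0.2233, 0.0653]]
243 [[0.5162, 0.2349, 0.1094], [0.5169, 0.2254, 0.1099]]
244 [[0.5158, 0.2349, 0.11], [0.5164, 0.2254, 0.1103]]
245 [[0.5157, 0.2349, 0.1113], [0.5164, 0.2255, 0.1117]]
246 [[0.5156, 0.2348, 0.1126], [0.5164, 0.2255, 0.1134]]
247 [[0.5159, 0.2348, 0.1149], [0.516, 0.2255, 0.1139]]
248 [[0.5159, 0.2348, 0.1161], [0.5161, 0.2255, 0.1156]]
249 [[0.5162, 0.2347, 0.1183], [0.5162, 0.2256, 0.1172]]
250 [[0.5159, 0.2347, 0.119], [0.5162, 0.2256, 0.1185]]
251 [[0.5163, 0.2347, 0.1213], [0.5166, 0.2257, 0.1209]]
body lower edge [[0.447, 0.295, 0.044], [0.416, 0.306, 0.0], [0.412, 0.306, 0.001], [0.407, 0.306, -0.0], [0.539, 0.253, 0.209], [0.538, 0.253, 0.21], [0.539, 0.252, 0.213], [0.539, 0.252, 0.215], [0.539, 0.251, 0.217], [0.539, 0.251, 0.217], [0.539, 0.251, 0.219]]
time_s: 5.95
position: [0.5067, 0.2297, 0.072]
tool_rot: [-1.571, 0.0, -3.088]
force: [-0.5, -0.3, 0.9]
opening: 0.716
1 409 [[0.5134, 0.2651, 0.1087], [0.5148, 0.275, 0.1393]]
-1 422 [[0.5164, 0.1852, 0.1101], [0.519, 0.195, 0.1399]]
```

Tips measured at z≈0.109, about 38 mm above the reported TCP. Lowering by that much, then closing.

```bash
python3 -m creep '[[0,0,0,0,0,0,0],[0,0,0,0,0,0,0],[0,0.020,0,0,0,0,0],[0,0.018,0,0,0,0,0],[0,0,0,0,0,0,1],[0,0,0,0,0,0,1],[0,0,0,0,0,0,1],[0,0,0,0,0,0,1],[0,0,0,0,0,0,1],[0,0,0,0,0,0,1],[0,0,0,0,0,0,1],[0,0,0,0,0,0,1]]'; python3 -m creep '[[0,0,0,0,0,0,1],[0,0,0,0,0,0,1]]'; python3 - <<'E'
from h import *
c=cam('wrist'); cv2.imwrite('pics/w4.png',c['frame'][80:400,60:500])
E
```

```text
time_s: 7.5
position: [0.5068, 0.23, 0.0358]
tool_rot: [-1.571, 0.001, -3.088]
force: [-4.2, -0.3, 8.5]
opening: 0.223
time_s: 7.75
position: [0.5068, 0.23, 0.0358]
tool_rot: [-1.571, 0.001, -3.088]
force: [-4.3, -0.4, 7.5]
opening: 0.227
```

View pics/w4.png

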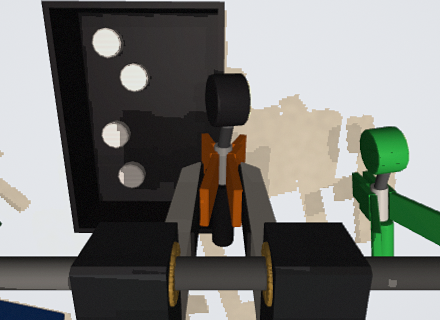

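Gripped: the handles are squeezed between the pads at (220,190) and the opening of 21 mm matches a full squeeze. Lifting.

```bash
python3 -m creep '[[0,-0.01,0,0,0,0,1],[0,-0.02,0,0,0,0,1],[0,-0.03,0,0,0,0,1],[0,-0.04,0,0,0,0,1],[0,-0.05,0,0,0,0,1],[0,0,0,0,0,0,1],[0,0,0,0,0,0,1]]'; python3 - <<'E'
from h import *
for n in ('side','wrist','top'):
    c=cam(n); np.savez(n+'2.npz',**c)
    if n=='side':
        cv2.imwrite('pics/s2.png',cv2.resize(c['frame'][170:370,160:360],None,fx=3,fy=3,interpolation=cv2.INTER_CUBIC))
E
```

```text
time_s: 8.68
position: [0.5066, 0.2296, 0.1833]
tool_rot: [-1.57, -0.001, -3.088]
force: [-0.6, -0.9, -1.0]
opening: 0.227
```

View pics/s2.png

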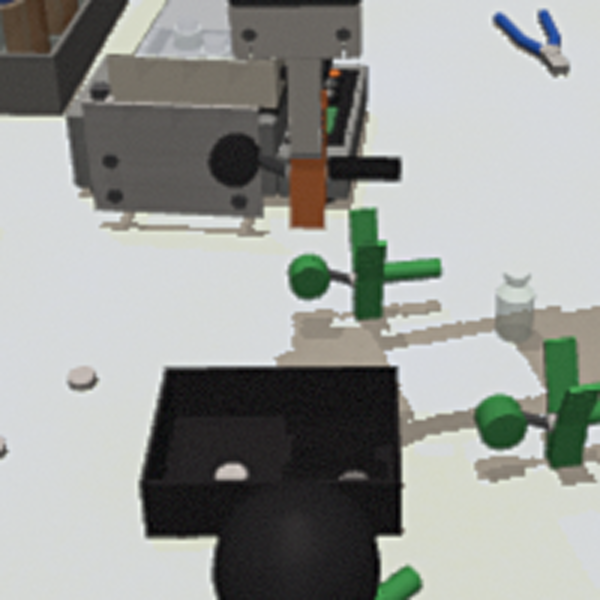

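The side crop shows the lamp hanging upright: orange jaws at (307,195), head at (233,160), barrel at (365,167). Now I measure its pose in the hand.

```bash
python3 - <<'E'
from h import *
for n in('side2','wrist2','top2'):
    c=ld(n); X=cloud(c); hsv=cv2.cvtColor(c['frame'],cv2.COLOR_BGR2HSV); d=c['depth']>0
    near=d&(abs(X[...,0]-.507)<.09)&(abs(X[...,1]-.23)<.04)&(X[...,2]>.12)&(X[...,2]<.29)
    o=near&(cv2.inRange(hsv,(4,120,40),(18,255,255))>0); P=X[o]
    print(n)
    for z in np.arange(.155,.27,.01):
        k=P[abs(P[:,2]-z)<.005]
        if len(k)>2: print('  z%.3f n%d x %.4f..%.4f y %.4f..%.4f'%(z,len(k),*np.percentile(k[:,0],(3,97)),*np.percentile(k[:,1],(3,97))))
    if len(P): print('  z %.4f..%.4f'%(P[:,2].min(),P[:,2].max()))
    for nm,a,b in(('barrel',.447,.475),('head',.54,.575)):
        k=X[near&(X[...,0]>a)&(X[...,0]<b)&(X[...,2]<.24)&(c['frame'].max(2)<70)]
        if len(k)>5: print('  ',nm,len(k),np.percentile(k,(2,50,98),axis=0).round(4).tolist())
E
```

```text
side2
  z0.165 n7 x 0.4970..0.5075 y 0.2420..0.2441
  z0.175 n63 x 0.4964..0.5154 y 0.2177..0.2441
  z0.185 n51 x 0.4961..0.5154 y 0.2219..0.2413
  z0.195 n63 x 0.4961..0.5149 y 0.2350..0.2419
  z0.205 n59 x 0.4958..0.5150 y 0.2336..0.2399
  z0.215 n21 x 0.4944..0.5134 y 0.2346..0.2386
  z0.225 n3 x 0.4939..0.4941 y 0.2364..0.2379
  z0.235 n5 x 0.4937..0.4953 y 0.2372..0.2393
  z0.245 n8 x 0.4935..0.4965 y 0.2215..0.2387
  z0.255 n8 x 0.4937..0.4966 y 0.2194..0.2397
  z 0.1685..0.2526
   barrel 99 [[0.45, 0.2263, 0.1979], [0.463, 0.231, 0.2048], [0.4744, 0.2349, 0.2096]]
   head 226 [[0.5407, 0.2184, 0.1972], [0.552, 0.2374, 0.2125], [0.5648, 0.2427, 0.2243]]
wrist2
  z0.165 n49 x 0.4977..0.5184 y 0.2108..0.2442
  z0.175 n173 x 0.4991..0.5184 y 0.2111..0.2432
  z0.185 n131 x 0.4989..0.5180 y 0.2144..0.2408
  z0.195 n208 x 0.5023..0.5178 y 0.2152..0.2401
  z0.205 n197 x 0.4985..0.5175 y 0.2185..0.2376
  z0.215 n199 x 0.4969..0.5171 y 0.2214..0.2360
  z0.225 n233 x 0.4966..0.5168 y 0.2208..0.2369
  z0.235 n261 x 0.4968..0.5166 y 0.2204..0.2378
  z0.245 n306 x 0.4977..0.5163 y 0.2198..0.2392
  z0.255 n741 x 0.4950..0.5156 y 0.2187..0.2396
  z 0.1661..0.2556
   barrel 647 [[0.4495, 0.218, 0.203], [0.4617, 0.2255, 0.207], [0.4745, 0.232, 0.2089]]
   head 2034 [[0.5409, 0.2166, 0.2011], [0.5551, 0.2285, 0.2191], [0.5671, 0.2405, 0.2239]]
top2
  z0.165 n5 x 0.4976..0.5092 y 0.2123..0.2129
  z0.175 n22 x 0.4946..0.5154 y 0.2125..0.2190
  z0.185 n7 x 0.4966..0.5118 y 0.2152..0.2171
  z0.195 n6 x 0.4947..0.5019 y 0.2155..0.2187
  z 0.1666..0.2000
   head 25 [[0.5405, 0.2161, 0.2078], [0.5506, 0.2189, 0.2175], [0.5624, 0.2221, 0.2219]]
```

```bash
python3 -m creep '[[0,0,0,0,5.8,0,1],[-0.025,0,0.038,0,0,0,1],[-0.025,0,0.038,0,0,0,1],[-0.025,0,0.038,0,0,0,1],[-0.025,0,0.038,0,0,0,1],[-0.025,0,0.038,0,0,0,1],[-0.025,0,0.038,0,0,0,1],[0,0,0,0,0,0,1],[0,0,0,0,0,0,1]]'; python3 - <<'E'
from h import *
for n in('side','wrist','top'):
    c=cam(n); np.savez(n+'3.npz',**c); X=cloud(c); hsv=cv2.cvtColor(c['frame'],cv2.COLOR_BGR2HSV); d=c['depth']>0
    o=d&(abs(X[...,0]-.645)<.04)&(abs(X[...,1])<.05)&(X[...,2]>.14)&(X[...,2]<.29)&(cv2.inRange(hsv,(4,120,40),(18,255,255))>0); P=X[o]
    print(n)
    for z in np.arange(.165,.27,.02):
        k=P[abs(P[:,2]-z)<.01]
        if len(k)>2: print('  z%.3f n%d x %.4f..%.4f y %.4f..%.4f'%(z,len(k),*np.percentile(k[:,0],(3,97)),*np.percentile(k[:,1],(3,97))))
    m=(abs(X[...,2]-.124)<.004)&(X[...,0]>.56)&(X[...,0]<.73)&(X[...,1]>-.025)&(X[...,1]<.02); P=X[m]
    if len(P)>10:
        print('  guard n%d x %.4f..%.4f'%(len(P),P[:,0].min(),P[:,0].max()))
        for x in(.59,.62,.67,.70):
            k=P[abs(P[:,0]-x)<.012]
            if len(k)>4: print('   x%.2f'%x,(np.percentile(k[:,1],(3,97))).round(4), 'model',-.007-.0467*(x-.645))
c=ld('wrist3'); cv2.imwrite('pics/w5.png',c['frame'])
E
```

```text
time_s: 9.95
position: [0.645, -0.0048, 0.1825]
tool_rot: [-1.571, -0.003, 3.094]
force: [-0.3, 0.1, -1.0]
opening: 0.224
side
  z0.165 n35 x 0.6350..0.6549 y -0.0164..0.0110
  z0.185 n75 x 0.6338..0.6536 y -0.0137..0.0095
  z0.205 n71 x 0.6331..0.6539 y -0.0028..0.0056
  z0.225 n18 x 0.6332..0.6350 y -0.0134..0.0054
  z0.245 n25 x 0.6323..0.6380 y -0.0147..0.0046
  guard n144 x 0.5707..0.7198
   x0.59 [-0.0091 -0.0009] model -0.004431499999999998
   x0.62 [-0.0068 -0.0014] model -0.005832499999999999
   x0.67 [-0.0118 -0.0043] model -0.008167500000000001
   x0.70 [-0.0113 -0.0061] model -0.009568499999999997
wrist
  z0.165 n168 x 0.6363..0.6574 y -0.0233..0.0103
  z0.185 n288 x 0.6395..0.6572 y -0.0213..0.0073
  z0.205 n376 x 0.6380..0.6564 y -0.0173..0.0049
  z0.225 n473 x 0.6362..0.6558 y -0.0139..0.0024
  z0.245 n1200 x 0.6341..0.6552 y -0.0149..0.0057
  guard n140 x 0.6979..0.7200
   x0.70 [-0.0123 -0.0085] model -0.009568499999999997
top
  z0.185 n6 x 0.6408..0.6499 y -0.0204..0.0041
  z0.205 n9 x 0.6325..0.6405 y -0.0146..0.0068
  z0.225 n10 x 0.6310..0.6476 y -0.0137..0.0045
  z0.245 n32 x 0.6308..0.6476 y -0.0125..0.0067
  z0.265 n3 x 0.6347..0.6423 y -0.0124..0.0032
```

View pics/w5.png

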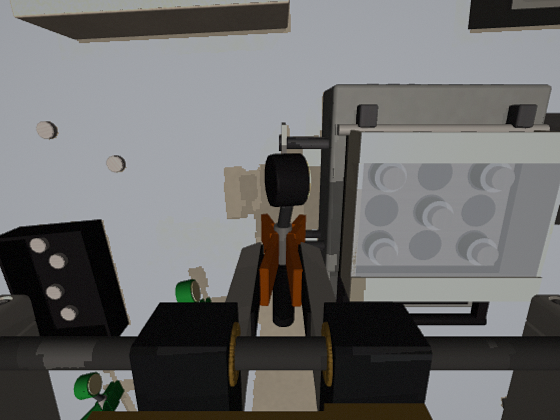

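The view shows the lamp over the guard: head at (287,180), guard edge visible behind it at (284,135), lens side facing the vials. The jaws centre measures y=-0.0065 against the guard's -0.007. Lowering.

```bash
python3 -m creep '[[0,0.025,0,0,0,0,1],[0,0.02,0,0,0,0,1],[0,0.01,0,0,0,0,1],[0,0.005,0,0,0,0,1],[0,0,0,0,0,0,1],[0,0,0,0,0,0,1]]'; python3 - <<'E'
from h import *
for n in('side','wrist','top'):
    c=cam(n); np.savez(n+'4.npz',**c); X=cloud(c); hsv=cv2.cvtColor(c['frame'],cv2.COLOR_BGR2HSV); d=c['depth']>0
    o=d&(abs(X[...,0]-.645)<.04)&(abs(X[...,1])<.05)&(X[...,2]>.08)&(X[...,2]<.25)&(cv2.inRange(hsv,(4,120,40),(18,255,255))>0); P=X[o]
    print(n,'orange z',P[:,2].min().round(4),P[:,2].max().round(4))
    for nm,a,b in(('barrel',.587,.615),('head',.68,.705)):
        k=X[d&(abs(X[...,1]+.007)<.03)&(X[...,2]>.12)&(X[...,2]<.175)&(X[...,0]>a)&(X[...,0]<b)&(c['frame'].max(2)<70)]
        if len(k)>5: print('  ',nm,len(k),np.percentile(k,(2,50,98),axis=0).round(4).tolist())
c=ld('side4'); cv2.imwrite('pics/s4.png',cv2.resize(c['frame'][130:250,160:300],None,fx=4,fy=4,interpolation=cv2.INTER_CUBIC))
E
```

```text
time_s: 10.85
position: [0.6463, -0.0052, 0.1252]
tool_rot: [-1.571, 0.002, 3.094]
force: [-0.2, 0.3, -0.5]
opening: 0.223
side orange z 0.1098 0.1944
   barrel 73 [[0.5876, -0.0071, 0.137], [0.5998, 0.0005, 0.1457], [0.6144, 0.0047, 0.151]]
   head 109 [[0.6802, -0.0124, 0.1399], [0.6905, -0.0013, 0.1536], [0.7035, 0.0041, 0.1663]]
wrist orange z 0.1088 0.1991
   barrel 651 [[0.5891, -0.0118, 0.1457], [0.6016, -0.0048, 0.1497], [0.6145, 0.0018, 0.1515]]
   head 1839 [[0.6808, -0.0228, 0.144], [0.6936, -0.0112, 0.1626], [0.7045, 0.0013, 0.167]]
top orange z 0.113 0.1965
```

View pics/s4.png

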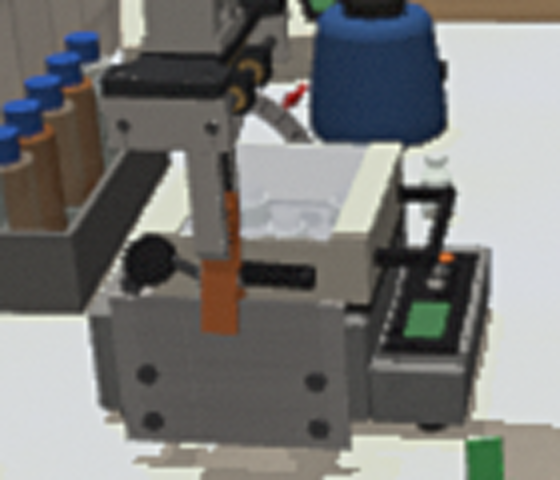

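The jaws straddle the plate at (220,310) with the head and barrel just above the edge; the origin is at z≈0.143 and needs 0.135. Lowering another 8 mm.

```bash
python3 -m creep '[[0,0.004,0,0,0,0,1],[0,0.004,0,0,0,0,1],[0,0,0,0,0,0,1],[0,0,0,0,0,0,1]]'; python3 - <<'E'
from h import *
for n in('wrist',):
    c=cam(n); X=cloud(c);d=c['depth']>0
    for nm,a,b in(('barrel',.587,.615),('head',.68,.705)):
        k=X[d&(abs(X[...,1]+.007)<.03)&(X[...,2]>.12)&(X[...,2]<.175)&(X[...,0]>a)&(X[...,0]<b)&(c['frame'].max(2)<70)]
        print('  ',nm,len(k),np.percentile(k,(2,50,98),axis=0).round(4).tolist())
E
```

```text
time_s: 11.5
position: [0.6456, -0.0053, 0.1164]
tool_rot: [-1.571, 0.0, 3.094]
force: [-1.6, 0.2, 1.5]
opening: 0.226
   barrel 637 [[0.5894, -0.0116, 0.1368], [0.6015, -0.0049, 0.1406], [0.6144, 0.0017, 0.1425]]
   head 1867 [[0.6808, -0.0232, 0.1353], [0.6935, -0.0115, 0.1544], [0.7045, 0.0011, 0.1589]]
```

```bash
python3 -m creep '[[0,0,0,0,0,0,0.15],[0,0,0,0,0,0,0.15],[0,0,0,0,0,0,0.15],[0,0,0,0,0,0,0.15],[0,0,0,0,0,0,0.15],[0,0,0,0,0,0,0.15],[0,0,0,0,0,0,0.15]]'; python3 - <<'E'
from h import *
for n in('side','wrist'):
    c=cam(n); np.savez(n+'5.npz',**c); X=cloud(c);d=c['depth']>0;hsv=cv2.cvtColor(c['frame'],cv2.COLOR_BGR2HSV)
    o=d&(abs(X[...,0]-.645)<.04)&(abs(X[...,1])<.05)&(X[...,2]>.08)&(X[...,2]<.25)&(cv2.inRange(hsv,(4,120,40),(18,255,255))>0); P=X[o]
    print(n,P[:,2].min().round(4),P[:,2].max().round(4))
    for z in np.arange(.105,.19,.02):
        k=P[abs(P[:,2]-z)<.01]
        if len(k)>2: print('  z%.3f n%d x %.4f..%.4f y %.4f..%.4f'%(z,len(k),*np.percentile(k[:,0],(3,97)),*np.percentile(k[:,1],(3,97))))
    for nm,a,b in(('barrel',.587,.615),('head',.68,.705)):
        k=X[d&(abs(X[...,1]+.007)<.03)&(X[...,2]>.12)&(X[...,2]<.175)&(X[...,0]>a)&(X[...,0]<b)&(c['frame'].max(2)<70)]
        if len(k):print('  ',nm,len(k),np.percentile(k,(2,50,98),axis=0).round(4).tolist())
E
```

```text
time_s: 12.42
position: [0.6458, -0.0051, 0.1163]
tool_rot: [-1.571, 0.0, 3.094]
force: [-0.0, -0.2, -0.5]
opening: 0.849
side 0.1014 0.1858
  z0.105 n41 x 0.6345..0.6551 y -0.0030..0.0025
  z0.125 n54 x 0.6342..0.6546 y -0.0039..0.0051
  z0.145 n44 x 0.6331..0.6438 y -0.0180..0.0092
  z0.165 n70 x 0.6320..0.6495 y -0.0271..0.0149
  z0.185 n58 x 0.6313..0.6514 y -0.0359..0.0187
   barrel 73 [[0.5872, -0.0094, 0.1328], [0.6019, 0.0004, 0.1417], [0.6146, 0.0042, 0.1462]]
   head 119 [[0.6809, -0.0154, 0.1305], [0.6901, 0.0004, 0.1482], [0.7034, 0.0041, 0.1604]]
wrist 0.1044 0.1869
  z0.105 n31 x 0.6562..0.6574 y -0.0143..-0.0012
  z0.125 n103 x 0.6555..0.6570 y -0.0171..0.0016
  z0.145 n757 x 0.6352..0.6564 y -0.0176..0.0025
  z0.165 n1381 x 0.6349..0.6560 y -0.0254..0.0104
  z0.185 n1508 x 0.6338..0.6557 y -0.0330..0.0183
   barrel 774 [[0.5882, -0.0126, 0.1393], [0.6017, -0.0052, 0.1452], [0.6143, 0.0024, 0.1473]]
   head 1613 [[0.6807, -0.0177, 0.1523], [0.694, -0.0085, 0.1592], [0.7046, 0.0009, 0.1616]]
```

Released: the lamp is upright and gripping, but it rode up 3–4 mm as the handles opened (origin ≈0.138–0.139 against 0.135 seated). I squeeze again and seat it deeper, following down while opening.

```bash
cat >> h.py <<'E'
def lampz():
    c=cam('wrist'); X=cloud(c);d=c['depth']>0
    for nm,a,b,h in(('barrel',.587,.615,.008),('head',.68,.705,.024)):
        k=X[d&(abs(X[...,1]+.007)<.03)&(X[...,2]>.12)&(X[...,2]<.175)&(X[...,0]>a)&(X[...,0]<b)&(c['frame'].max(2)<70)]
        print(nm,len(k),'origin z',(np.percentile(k[:,2],98)-h).round(4))
E
python3 -m creep '[[0,0,0,0,0,0,1],[0,0,0,0,0,0,1],[0,0,0,0,0,0,1],[0,0,0,0,0,0,1],[0,0,0,0,0,0,1],[0,0,0,0,0,0,1],[0,0,0,0,0,0,1],[0,0,0,0,0,0,1]]'; python3 -c "from h import *; lampz()"
```

```text
time_s: 13.52
position: [0.6454, -0.0051, 0.1177]
tool_rot: [-1.571, 0.001, 3.094]
force: [-3.9, 0.3, 5.1]
opening: 0.224
barrel 626 origin z 0.1346
head 1838 origin z 0.1346
```

```bash
python3 -m creep '[[0,0.001,0,0,0,0,1],[0,0.001,0,0,0,0,0.9],[0,0.0015,0,0,0,0,0.7],[0,0.0015,0,0,0,0,0.6],[0,0.0015,0,0,0,0,0.5],[0,0.001,0,0,0,0,0.35],[0,0,0,0,0,0,0.2],[0,0,0,0,0,0,0.15],[0,0,0,0,0,0,0.15]]'; python3 -c "from h import *; lampz()"
```

```text
time_s: 14.7
position: [0.6455, -0.0051, 0.1079]
tool_rot: [-1.571, -0.001, 3.094]
force: [0.6, 0.1, 0.6]
opening: 0.842
barrel 783 origin z 0.1344
head 1721 origin z 0.1338
```

The lamp is seated (origin z 0.134, level). Backing away upwards and moving to view the hood bar, pointer and index.

```bash
python3 -m creep '[[0,-0.03,0,0,0,0,0.15],[0,-0.05,0,0,0,0,0.15],[0,-0.05,0,0,0,0,0.15],[0.036,0,0.050,0,0,0,0.2],[0.036,0,0.050,0,0,0,0.3],[0.036,0,0.050,0,0,0,0.4],[0,0,0,0,0,0,0.4],[0,0,0,0,0,0,0.4]]'; python3 - <<'E'
from h import *
for n in('wrist','side','top'):
    c=cam(n); np.savez(n+'6.npz',**c)
    if n=='wrist': cv2.imwrite('pics/w6.png',c['frame'])
    X=cloud(c);hsv=cv2.cvtColor(c['frame'],cv2.COLOR_BGR2HSV); w=(c['depth']>0)&(X[...,0]>.4)&(X[...,0]<.75)&(X[...,1]>-.3)&(X[...,1]<-.02)
    r=w&((cv2.inRange(hsv,(0,160,90),(4,255,255))|cv2.inRange(hsv,(174,160,90),(180,255,255)))>0)
    y=w&(cv2.inRange(hsv,(22,110,90),(34,255,255))>0)
    b=w&(abs(X[...,2]-.118)<.008)&(c['frame'].max(2)<60)&(X[...,0]<.53)
    for nm,m in(('red',r),('yel',y),('bar',b)):
        vv,uu=np.nonzero(m)
        if len(vv)>3: print(n,nm,len(vv),uu.mean().round(1),vv.mean().round(1),np.percentile(X[m],(3,50,97),axis=0).round(4).tolist())
E
```

```text
time_s: 15.75
position: [0.5309, -0.1497, 0.2387]
tool_rot: [-1.571, 0.001, 3.093]
force: [0.3, -0.9, -0.1]
opening: 0.6
wrist red 543 402.7 80.0 [[0.6283, -0.2681, 0.1634], [0.6368, -0.2548, 0.1743], [0.6467, -0.2432, 0.1798]]
wrist yel 48 388.7 218.8 [[0.5556, -0.2509, 0.0957], [0.5851, -0.2145, 0.2441], [0.6726, -0.1802, 0.3921]]
wrist bar 1247 280.0 203.8 [[0.5148, -0.204, 0.1157], [0.5224, -0.1493, 0.1199], [0.5284, -0.0908, 0.1219]]
side red 7 233.1 153.7 [[0.6296, -0.2497, 0.1707], [0.6342, -0.2432, 0.1754], [0.6381, -0.239, 0.1778]]
side bar 79 269.0 186.4 [[0.5143, -0.1994, 0.1124], [0.52, -0.1331, 0.1193], [0.528, -0.0857, 0.1216]]
top bar 175 340.8 193.3 [[0.512, -0.2036, 0.1155], [0.5188, -0.1641, 0.1197], [0.5262, -0.1112, 0.1237]]
```

View pics/w6.png

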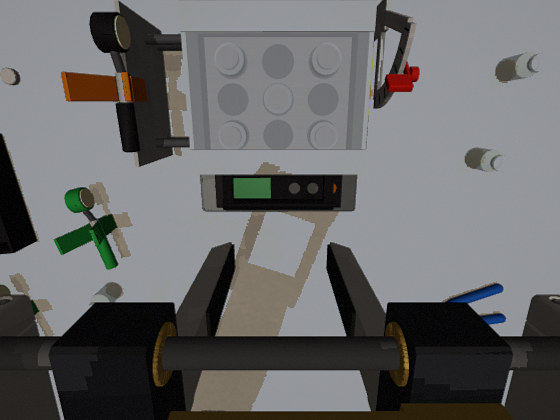

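The wrist view shows the lamp on the guard at left (125,85), the black bar as the strip at (280,207) over the control panel, and the red index at (403,80). One viewed picture remains, so from here I work with numbers, starting with the pointer and index.

```bash
python3 - <<'E'
from h import *
for n in('wrist6','top6','top0'):
    c=ld(n); X=cloud(c); hsv=cv2.cvtColor(c['frame'],cv2.COLOR_BGR2HSV)
    w=(X[...,0]>.55)&(X[...,0]<.75)&(X[...,1]>-.29)&(X[...,1]<-.19)&(X[...,2]>.08)&(X[...,2]<.25)
    m=w&(cv2.inRange(hsv,(18,70,60),(38,255,255))>0)
    vv,uu=np.nonzero(m); i=np.argsort(vv)[::max(1,len(vv)//14)]
    print(n,len(vv))
    for k in i: print('  ',uu[k],vv[k],X[vv[k],uu[k]].round(4).tolist(),hsv[vv[k],uu[k]].tolist())
c=ld('wrist6'); X=cloud(c); hsv=cv2.cvtColor(c['frame'],cv2.COLOR_BGR2HSV)
r=((cv2.inRange(hsv,(0,160,60),(4,255,255))|cv2.inRange(hsv,(174,160,60),(180,255,255)))>0)&(X[...,0]>.55)&(X[...,0]<.75)&(X[...,1]<-.2)
P=X[r]
h=np.array([.7093,-.156,.095]);ex=np.array([.9989,-.0467,0]);ey=np.array([.0467,.9989,0])
q=P-h; a=-q@ex; z=q[:,2]; y=q@ey; rr=np.hypot(a,z); th=np.arctan2(z,a)
print('red r',np.percentile(rr,(2,25,50,75,98)).round(4),'th',np.percentile(th,(2,25,50,75,98)).round(3),'y',np.percentile(y,(2,50,98)).round(4))
for lo in np.arange(-.12,-.08,.005):
    k=(y>=lo)&(y<lo+.005)
    if k.sum()>3: print(' y%.3f n%d r %.3f..%.3f th %.3f..%.3f'%(lo,k.sum(),*np.percentile(rr[k],(3,97)),*np.percentile(th[k],(3,97))))
# bar profile
b=(abs(X[...,2]-.117)<.008)&(c['frame'].max(2)<60)&(X[...,0]<.54)&(X[...,0]>.49)&(X[...,1]<-.07)&(X[...,1]>-.23); P=X[b]
f=np.polyfit(P[:,1]+.148,P[:,0],1); print('bar x at y-.148 %.4f slope %.4f'%(f[1],f[0]))
for yy in np.arange(-.21,-.08,.01):
    k=P[abs(P[:,1]-yy)<.005]
    if len(k)>2: print('  y%.2f n%d x %.4f..%.4f zmax %.4f'%(yy,len(k),*np.percentile(k[:,0],(3,97)),np.percentile(k[:,2],95)))
E
```

```text
wrist6 53
   373 47 [0.6755, -0.2505, 0.0982] [31, 109, 143]
   373 50 [0.673, -0.2509, 0.0968] [31, 118, 151]
   373 53 [0.6698, -0.2504, 0.0991] [32, 90, 150]
   372 59 [0.6644, -0.2498, 0.0981] [32, 98, 151]
   372 62 [0.6615, -0.2498, 0.0987] [31, 122, 151]
   372 65 [0.6591, -0.2507, 0.0955] [31, 124, 150]
   371 71 [0.6483, -0.2376, 0.1414] [32, 91, 152]
   371 74 [0.6505, -0.2496, 0.0967] [32, 123, 151]
   371 77 [0.6475, -0.2497, 0.0969] [32, 114, 152]
   371 80 [0.6445, -0.2494, 0.0982] [32, 88, 150]
   370 86 [0.6388, -0.2487, 0.0977] [21, 78, 137]
   370 89 [0.6359, -0.2492, 0.0962] [21, 112, 132]
   370 92 [0.6329, -0.2489, 0.0975] [21, 162, 124]
   369 98 [0.6253, -0.2367, 0.1402] [21, 100, 133]
   369 101 [0.624, -0.2482, 0.0973] [31, 125, 153]
   369 104 [0.621, -0.2484, 0.097] [32, 117, 152]
   369 107 [0.6179, -0.2485, 0.097] [32, 90, 153]
   368 113 [0.6119, -0.2471, 0.0988] [32, 86, 152]
top6 0
top0 23
   370 141 [0.6738, -0.2483, 0.0956] [33, 116, 150]
   370 142 [0.6702, -0.2478, 0.0976] [32, 119, 146]
   370 143 [0.6669, -0.2475, 0.0985] [33, 108, 147]
   370 14
[... 1327 characters left out ...]
0.113 th 0.813..0.870
 y-0.095 n115 r 0.098..0.112 th 0.815..0.870
 y-0.090 n8 r 0.097..0.111 th 0.833..0.863
bar x at y-.148 0.5238 slope 0.0305
  y-0.21 n33 x 0.5148..0.5384 zmax 0.1211
  y-0.20 n217 x 0.5136..0.5393 zmax 0.1214
  y-0.19 n102 x 0.5139..0.5248 zmax 0.1217
  y-0.18 n104 x 0.5143..0.5251 zmax 0.1218
  y-0.17 n100 x 0.5147..0.5257 zmax 0.1214
  y-0.16 n99 x 0.5152..0.5260 zmax 0.1216
  y-0.15 n99 x 0.5155..0.5265 zmax 0.1214
  y-0.14 n106 x 0.5163..0.5271 zmax 0.1216
  y-0.13 n102 x 0.5167..0.5276 zmax 0.1216
  y-0.12 n97 x 0.5171..0.5282 zmax 0.1213
  y-0.11 n101 x 0.5177..0.5284 zmax 0.1216
  y-0.10 n146 x 0.5183..0.5389 zmax 0.1214
  y-0.09 n131 x 0.5190..0.5391 zmax 0.1212
```

Pointer lies at hinge height when shut (angle 0, tip at x≈0.610, r≈94 mm). The index reads θ≈0.84 rad. The bar centre is (0.521, -0.1485, 0.1155). I check joint 6 before the quarter turn.

```bash
python3 -c "
from h import *
print(tool()[1]['joint_pos'])"; python3 -m creep '[[0,0,0,0,10,0,0.6],[0,0,0,0,10,0,0.65],[0,0,0,0,10,0,0.68]]'; python3 -c "
from h import *
print(tool()[1]['joint_pos'])"
```

```text
[-3.75857148e-01  8.86051078e-02  1.23728723e+00  2.80521023e-04
  1.81600571e+00  1.24072662e+00]
time_s: 16.27
position: [0.5315, -0.1486, 0.2382]
tool_rot: [-1.571, -0.001, 2.567]
force: [0.8, 0.2, 0.4]
opening: 0.331
[-3.75437727e-01  8.88005898e-02  1.23727922e+00  9.39552825e-05
  1.81605523e+00  1.77001229e+00]
```

Joint 6 would run out in that direction, so I turn the other way by 120° in total.

```bash
python3 -m creep '[[0,0,0,0,-10,0,0.68],[0,0,0,0,-10,0,0.68],[0,0,0,0,-10,0,0.68],[0,0,0,0,-10,0,0.68],[0,0,0,0,-10,0,0.68],[0,0,0,0,-10,0,0.68],[0,0,0,0,-10,0,0.68],[0,0,0,0,-10,0,0.68],[0,0,0,0,-10,0,0.68],[0,0,0,0,-10,0,0.68],[0,0,0,0,-10,0,0.68],[0,0,0,0,-10,0,0.68]]'; python3 -m creep '[[0,0,0,0,0,0,0.68],[0,0,0,0,0,0,0.68]]';python3 - <<'E'
from h import *
T,o=tool(); print(o['joint_pos'].round(3),T[:3,:3].round(4).tolist())
g=np.array([.521,-.1485,.0585]); print('tool shift',(T[:3,:3].T@(g-T[:3,3])).round(4))
ex=np.array([.9989,-.0467,0]); print('tool z . ex',T[:3,2]@ex)
c=cam('wrist'); X=cloud(c)
b=(abs(X[...,2]-.117)<.008)&(c['frame'].max(2)<60)&(X[...,0]<.535)&(X[...,0]>.505)&(X[...,1]<-.07)&(X[...,1]>-.23); P=X[b]
for yy in (-.18,-.165,-.15,-.135,-.12):
    k=P[abs(P[:,1]-yy)<.005]
    if len(k)>2: print('  y%.3f n%d x %.4f..%.4f zmax %.4f'%(yy,len(k),*np.percentile(k[:,0],(3,97)),np.percentile(k[:,2],95)))
E
```

```text
time_s: 17.77
position: [0.5315, -0.1486, 0.2382]
tool_rot: [-1.571, 0.0, -1.61]
force: [-0.7, -1.0, 0.8]
opening: 0.322
time_s: 18.02
position: [0.531, -0.1492, 0.2384]
tool_rot: [-1.571, 0.0, -1.62]
force: [0.6, -0.2, -0.4]
opening: 0.319
[-0.377  0.088  1.238  0.     1.816 -0.328] [[-0.0489, -0.0003, 0.9988], [-0.9988, 0.0001, -0.0489], [-0.0001, -1.0, -0.0003]]
tool shift [-0.0002  0.1799 -0.01  ]
tool z . ex 0.9999885124734383
  y-0.180 n91 x 0.5134..0.5247 zmax 0.1216
  y-0.165 n99 x 0.5144..0.5255 zmax 0.1214
  y-0.150 n99 x 0.5153..0.5263 zmax 0.1214
  y-0.135 n103 x 0.5163..0.5271 zmax 0.1213
  y-0.120 n105 x 0.5171..0.5278 zmax 0.1215
```

```bash
python3 -m creep '[[0,0.03,-0.010,0,0,0,0.68],[0,0.05,0,0,0,0,0.68],[0,0.05,0,0,0,0,0.68],[0,0.03,0,0,0,0,0.68],[0,0.02,0,0,0,0,0.68],[0,0,0,0,0,0,0.68]]'; python3 -m creep '[[0,0,0,0,0,0,1],[0,0,0,0,0,0,1],[0,0,0,0,0,0,1],[0,0,0,0,0,0,1]]'; python3 - <<'E'
from h import *
T,o=tool(); print(o['position'].round(4),o['force'].round(1),o['opening']*94)
E
```

```text
time_s: 18.82
position: [0.5192, -0.1487, 0.0565]
tool_rot: [-1.575, 0.001, -1.619]
force: [-0.3, 1.1, 0.0]
opening: 0.32
time_s: 19.32
position: [0.5206, -0.1497, 0.0598]
tool_rot: [-1.57, -0.001, -1.619]
force: [-4.2, 0.8, 5.6]
opening: 0.117
[ 0.5206 -0.1497  0.0598] [-4.2  0.8  5.6] 11.025789860341916
```

The bar is held (opening about 11–12 mm). Raising it along the arc, first to about 0.4 rad, then checking.

```bash
python3 -m creep '[[0,-0.0094,0.0012,0,0,0,1],[0,-0.0093,0.0018,0,0,0,1],[0,-0.0092,0.0022,0,0,0,1],[0,-0.0091,0.0026,0,0,0,1],[0,-0.0090,0.0031,0,0,0,1],[0,-0.0087,0.0035,0,0,0,1],[0,-0.0085,0.0039,0,0,0,1],[0,-0.0083,0.0044,0,0,0,1],[0,0,0,0,0,0,1],[0,0,0,0,0,0,1]]'; cat >> h.py <<'E'
H=np.array([.7088,-.157,.095]);EX=np.array([.9989,-.0467,0]);EY=np.array([.0467,.9989,0])
def pol(P):
    q=P-H; a=-q@EX; z=q[...,2]; return np.hypot(a,z),np.arctan2(z,a),q@EY
def chk():
    T,o=tool(); r,t,y=pol(o['position']+T[:3,1]*-.056); print('bar r %.4f hood %.4f'%(r,t-.106),'F',o['force'].round(1),'op',(o['opening']*94).round(1))
    for n in('wrist','top','side'):
        c=cam(n); X=cloud(c); hsv=cv2.cvtColor(c['frame'],cv2.COLOR_BGR2HSV); r,t,y=pol(X); w=(c['depth']>0)&(r<.125)&(r>.02)&(y<-.08)&(y>-.125)
        m=w&(cv2.inRange(hsv,(18,70,60),(38,255,255))>0)
        rd=w&((cv2.inRange(hsv,(0,150,50),(5,255,255))|cv2.inRange(hsv,(174,150,50),(180,255,255)))>0)
        for nm,k in(('yel',m),('red',rd)):
            if k.sum()>3: print(n,nm,k.sum(),'r',np.percentile(r[k],(3,50,97)).round(4),'th',np.percentile(t[k],(3,50,97)).round(3))
E
python3 -c "from h import *; chk()"
```

```text
time_s: 20.58
position: [0.5412, -0.1506, 0.1308]
tool_rot: [-1.576, -0.0, -1.619]
force: [-8.4, -1.8, -0.7]
opening: 0.118Traceback (most recent call last):
  File "<string>", line 1, in <module>
    from h import *; chk()
                     ~~~^^
  File "h.py", line 32, in chk
    T,o=tool(); r,t,y=pol(o['position']+T[:3,1]*-.056); print('bar r %.4f hood %.4f'%(r,t-.106),'F',o['force'].round(1),'op',(o['opening']*94).round(1))
                                                                                                                             ^^^^^^^^^^^^^^^^^^^^^^^
AttributeError: 'float' object has no attribute 'round'
```

```bash
sed -i "s/(o\['opening'\]\*94).round(1)/o['opening']*94/" h.py; python3 -c "from h import *; chk()"
```

```text
bar r 0.1910 hood 0.3953 F [-8.4 -1.8 -0.7] op 11.063020165622191
wrist red 579 r [0.0908 0.1071 0.1121] th [0.818 0.855 0.892]
side red 6 r [0.1017 0.1076 0.1114] th [0.833 0.846 0.863]
```

```bash
python3 -m creep '[[0,-0.0082,0.0045,0,0,0,1],[0,-0.0079,0.0048,0,0,0,1],[0,-0.0077,0.0053,0,0,0,1],[0,-0.0074,0.0057,0,0,0,1],[0,-0.0071,0.0060,0,0,0,1],[0,-0.0068,0.0063,0,0,0,1],[0,-0.0063,0.0067,0,0,0,1],[0,0,0,0,0,0,1],[0,0,0,0,0,0,1]]'; python3 -c "from h import *; chk()"
```

```text
time_s: 21.85
position: [0.5804, -0.1525, 0.1837]
tool_rot: [-1.574, -0.001, -1.619]
force: [-10.1, -2.4, 1.5]
opening: 0.117
bar r 0.1933 hood 0.7395 F [-10.1  -2.4   1.5] op 10.962873005957213
```

```bash
python3 - <<'E'
from h import *
T,o=tool()
for n in('wrist','top','side'):
    c=cam(n); np.savez(n+'7.npz',**c); X=cloud(c); r,t,y=pol(X); g=c['frame'].max(2)
    print(n,'proj index',proj(c,H+EX*-.0625+EY*-.1+[0,0,.07]).round(0),'bar',proj(c,H+EX*-.127+[0,0,.14]).round(0))
    for a,b in((-.045,-.03),(-.03,-.015),(.015,.03),(.03,.045)):
        k=(c['depth']>0)&(y>a)&(y<b)&(abs(r-.189)<.014)&(t>.6)&(t<1.1)&(g<75)
        if k.sum()>5:
            q=X[k]-H; aa=-q@EX; 
            print('  y%.3f n%d front %.4f..%.4f up %.4f..%.4f th %.3f'%(a,k.sum(),*np.percentile(aa,(3,97)),*np.percentile(q[:,2],(3,97)),np.median(t[k])))
    hsv=cv2.cvtColor(c['frame'],cv2.COLOR_BGR2HSV)
    m=(c['depth']>0)&(r<.2)&(y<-.06)&(y>-.15)&(X[...,2]>.06)
    yy=m&(cv2.inRange(hsv,(16,60,40),(40,255,255))>0); rr=m&((cv2.inRange(hsv,(0,120,40),(8,255,255))|cv2.inRange(hsv,(172,120,40),(180,255,255)))>0)
    for nm,k in(('yel',yy),('red',rr)):
        vv,uu=np.nonzero(k)
        if len(vv): print('  ',nm,len(vv),'px',uu.min(),uu.max(),vv.min(),vv.max(),'r',np.percentile(r[k],(3,50,97)).round(3),'t',np.percentile(t[k],(3,50,97)).round(3))
E
```

```text
wrist proj index [357. 335.] bar [283. 266.]
  y-0.045 n368 front 0.1233..0.1340 up 0.1411..0.1459 th 0.846
  y-0.030 n444 front 0.1234..0.1338 up 0.1414..0.1458 th 0.846
  y0.015 n586 front 0.1227..0.1339 up 0.1409..0.1459 th 0.848
  y0.030 n630 front 0.1228..0.1338 up 0.1408..0.1459 th 0.847
   yel 6 px 401 526 312 334 r [0.074 0.151 0.154] t [-3.042 -3.016  1.235]
top proj index [378. 143.] bar [343. 157.]
  y0.015 n19 front 0.1260..0.1359 up 0.1398..0.1478 th 0.831
  y0.030 n32 front 0.1264..0.1359 up 0.1398..0.1464 th 0.830
   red 6 px 377 391 67 147 r [0.104 0.111 0.177] t [0.825 0.858 2.718]
side proj index [231. 156.] bar [246. 144.]
  y0.015 n9 front 0.1254..0.1347 up 0.1398..0.1449 th 0.835
  y0.030 n8 front 0.1262..0.1343 up 0.1413..0.1443 th 0.831
   yel 54 px 161 169 168 187 r [0.142 0.146 0.158] t [-3.129 -2.995  3.113]
   red 2 px 269 272 193 193 r [0.182 0.186 0.191] t [-0.186 -0.184 -0.182]
```

The bar seen from the wrist gives hood=0.723 directly (r=0.190); the bar has rolled a few mm in the pads. A further small step, then measure again.

```bash
cat >> h.py <<'E'
def bar(n='wrist'):
    c=cam(n); np.savez('last_%s.npz'%n,**c); X=cloud(c); r,t,y=pol(X); g=c['frame'].max(2)
    for a,b in((-.045,-.015),(.015,.045)):
        k=(c['depth']>0)&(y>a)&(y<b)&(abs(r-.189)<.014)&(t>.6)&(t<1.2)&(g<75)
        if k.sum()<20: continue
        q=X[k]-H; aa=-q@EX; f=np.percentile(aa,(3,97)).mean(); u=np.percentile(q[:,2],97)-.006
        print(n,'bar r %.4f hood %.4f'%(np.hypot(f,u),np.arctan2(u,f)-.106))
E
python3 -m creep '[[0,-0.0034,0.0037,0,0,0,1],[0,-0.0032,0.0038,0,0,0,1],[0,-0.0032,0.0040,0,0,0,1],[0,0,0,0,0,0,1],[0,0,0,0,0,0,1]]'; python3 - <<'E'
from h import *
bar(); bar('top'); chk()
# careful index geometry, from earlier frames
for n in('wrist6',):
    c=ld(n); X=cloud(c); hsv=cv2.cvtColor(c['frame'],cv2.COLOR_BGR2HSV); r,t,y=pol(X)
    k=(r<.13)&(r>.07)&(y<-.08)&(y>-.13)&((cv2.inRange(hsv,(0,130,40),(6,255,255))|cv2.inRange(hsv,(174,130,40),(180,255,255)))>0)
    for lo in np.arange(.085,.115,.003):
        j=k&(r>=lo)&(r<lo+.003)
        if j.sum()>5: print(n,'r%.3f n%d th %s y %.3f..%.3f'%(lo,j.sum(),np.percentile(t[j],(2,25,50,75,98)).round(3),*np.percentile(y[j],(3,97))))
E
```

```text
time_s: 22.78
position: [0.5919, -0.1531, 0.1938]
tool_rot: [-1.574, -0.001, -1.619]
force: [-9.9, -2.1, 4.0]
opening: 0.118
wrist bar r 0.1901 hood 0.8010
wrist bar r 0.1899 hood 0.8023
top bar r 0.1926 hood 0.7944
bar r 0.1940 hood 0.8182 F [-9.8 -1.5  2.8] op 11.106660223377247
wrist6 r0.085 n12 th [0.81  0.843 0.86  0.868 0.88 ] y -0.109..-0.107
wrist6 r0.088 n15 th [0.833 0.866 0.871 0.874 0.895] y -0.113..-0.107
wrist6 r0.091 n31 th [0.859 0.87  0.892 0.9   0.905] y -0.115..-0.107
wrist6 r0.094 n57 th [0.809 0.866 0.875 0.887 0.903] y -0.115..-0.089
wrist6 r0.097 n103 th [0.816 0.858 0.867 0.871 0.882] y -0.115..-0.089
wrist6 r0.100 n67 th [0.838 0.863 0.866 0.87  0.875] y -0.108..-0.088
wrist6 r0.103 n62 th [0.835 0.862 0.865 0.869 0.873] y -0.108..-0.089
wrist6 r0.106 n64 th [0.828 0.861 0.865 0.869 0.873] y -0.107..-0.088
wrist6 r0.109 n172 th [0.812 0.83  0.846 0.86  0.87 ] y -0.107..-0.089
wrist6 r0.112 n20 th [0.826 0.843 0.85  0.858 0.866] y -0.107..-0.091
```

```bash
python3 -m creep '[[0,-0.0022,0.0028,0,0,0,1],[0,-0.0021,0.0029,0,0,0,1],[0,0,0,0,0,0,1],[0,0,0,0,0,0,1]]'; python3 - <<'E'
from h import *
bar(); bar('top'); bar('side'); chk()
t=ld('last_top')['frame'][85:215,270:420]; s=ld('last_side')['frame'][105:235,165:315]; w=ld('last_wrist')['frame'][160:420,200:560]
a=np.hstack([cv2.resize(i,(400,346),interpolation=cv2.INTER_CUBIC) for i in(t,s)]); b=np.zeros((250,800,3),np.uint8); b[:,:346]=cv2.resize(w,(346,250))
cv2.imwrite('pics/m.png',np.vstack([a,b]))
E
```

```text
time_s: 23.52
position: [0.5975, -0.1534, 0.1983]
tool_rot: [-1.574, -0.001, -1.619]
force: [-10.0, -1.4, 3.7]
opening: 0.12
wrist bar r 0.1901 hood 0.8388
wrist bar r 0.1900 hood 0.8400
top bar r 0.1922 hood 0.8329
bar r 0.1942 hood 0.8555 F [-10.5  -1.9   2.4] op 11.031987755425028
```

View pics/m.png

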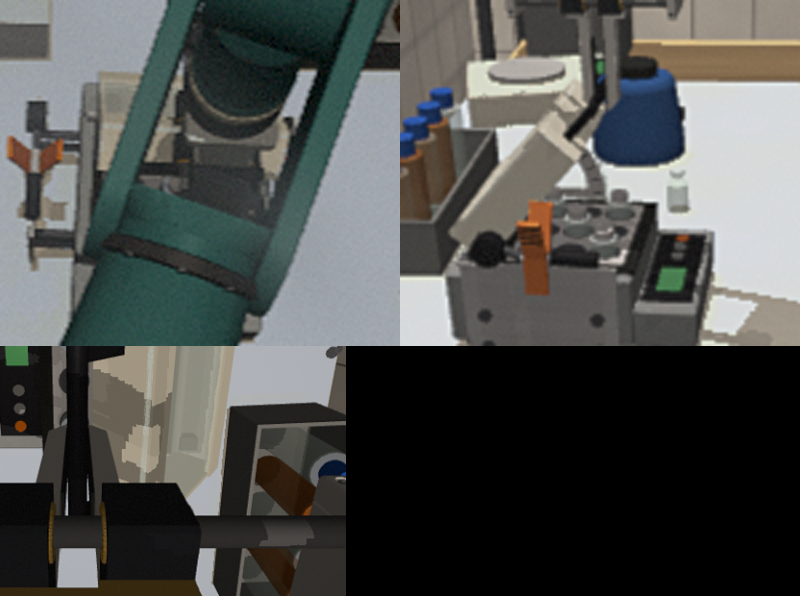

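The montage shows the lamp upright on the guard (side view, (535,250)) and the hood open, held by the bar in the fingers. The arm and hood hide the pointer and index. Bar geometry gives hood 0.839 and the index was measured at 0.839, so I do one last stability check and hand in.

```bash
python3 -m creep '[[0,0,0,0,0,0,1],[0,0,0,0,0,0,1],[0,0,0,0,0,0,1],[0,0,0,0,0,0,1]]'; python3 - <<'E'
from h import *
bar()
c=cam('side'); X=cloud(c);hsv=cv2.cvtColor(c['frame'],cv2.COLOR_BGR2HSV)
P=X[(abs(X[...,0]-.645)<.03)&(abs(X[...,1])<.05)&(X[...,2]>.08)&(X[...,2]<.25)&(cv2.inRange(hsv,(4,120,40),(18,255,255))>0)]
print('lamp z',P[:,2].min(),P[:,2].max(),'x',np.percentile(P[:,0],(3,97)))
print(ticket.hand_in())
E
```

```text
time_s: 24.32
position: [0.5975, -0.1533, 0.1983]
tool_rot: [-1.574, -0.001, -1.619]
force: [-9.6, -1.6, 2.4]
opening: 0.117
wrist bar r 0.1900 hood 0.8381
wrist bar r 0.1900 hood 0.8400
lamp z 0.09653482293069832 0.1819704765699383 x [0.63207503 0.65423848]
the job is handed in; nothing more can be done
None
```

The lamp is clipped on the heat guard and released, and I handed the job in at about 24.4 s with the hood held at the index by its bar. I could not confirm the pointer's alignment by eye, because the arm and hood hid both pointer and index at the end.

- **Lamp:** it sits upright at the middle of the guard's top edge, lens towards the vials. Its origin read z ≈ 0.134 m after release, against 0.135 m when seated. The final side view shows it unmoved.
- **Hood:** the last wrist-camera readings of the bar gave a hood angle of 0.838–0.840 rad and were steady. I had measured the index at about 0.839 rad, to within about ±0.005 rad, before raising the hood.

**What went wrong or disagreed:**
- **First grasp:** it closed on nothing, because the real fingertips are about 38 mm short of the reported TCP. I corrected for this.
- **First release:** the clip rode up 3–4 mm, so I squeezed it again and seated it deeper.
- **Hood angle:** the top camera gave 0.833 rad. The arm's own position gave 0.856 rad, probably because the bar rolled about 5 mm in the pads. I trusted the wrist camera.
- **Wrist force:** a sideways force of about 10 N remained while holding the bar.

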